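Close the bench kiln for firing

TASK

Close up the jeweller's kiln for firing: push its door gently shut, neither slamming nor forcing it, until the catch takes hold and the door stays shut by itself; then slide the vent damper's grip on the roof all the way to its end stop, towards the side away from the hinges. Leave the crucible and loupe on the roof and the other things on the bench where they are.

Things in the scene. Friction and masses are not known exactly. Their poses are not given: they have to be found in the camera images.
- kiln: grey steel bench kiln, fixed: case 220 deep (x) x 240 wide (y), roof 220 above the bench. Origin: centre of its footprint on the bench; x runs from front to back (the front face, with the door, is the plane x = -110), y towards the side of the door's free edge, z up. The robot must not press on the door or case with more than 28 N, nor on the damper at its stop with more than 45 N.
- hood_lip (a point): middle of the front lower edge of the steel heat hood, at (-175, 0, 207) in the kiln's frame. The hood juts 65 from the case front over its whole width, 12 thick, just above the door: the last part of the door's travel is beneath it, so the nearly shut door must be reached slantwise from the front, under the hood. Axes as the kiln's.
- door_hinge (a point): on the door's upright hinge axis at its lower edge, (-119, -95, 25) in the kiln's frame; its axes turn with the door and equal the kiln's at door angle 0. The door is a grey panel reaching 190 along this y, 165 along z, and 18 thick (x -9 to +9; outer face x = -9).
- door_handle (a point): middle of the door's dark bar handle, 8 thick, upright, 45 long, bar centre 22 off the outer face, 168 from the hinge axis, 148 above the bench; axes as door_hinge
- door_face (a point): point on the door's plain outer face, 125 from the hinge axis, 85 above the bench, a good place to push; axes as door_hinge (-x points out of the face). Forces at this point: the open door swings with 0.5 N; below 0.24 rad a spring plunger pushes back with 2 to 4 N, then come catch and stop (see catch_tongue).
- catch_tongue (a point): round 7 mm head of the tongue on the door's inner face, 14 off it, 163 from the hinge axis. Somewhere between 0.23 and 0.09 rad it meets a spring roller in the case: 10 to 18 N at door_face, then a click, and the door is drawn in onto a rubber stop (15 N/mm at door_face). The keeper's depth is set differently each time, unseen: feel the force peak, drop and rise again past 20 N.
- door (a joint): opening angle of the door, rad: 0 = flush with the case front, grows as the free edge swings out (to 1.7). Starts 0.65 to 1.1 and stays where it is left above 0.4. Seated on the catch it rests anywhere from 0.02 to 0.15 (4 to 29 mm proud at the free edge, the vent gap); if the catch has not taken, it springs back to 0.22 or more when let go.
- damper (a joint): position of the vent damper's grip along its track on the roof, m: 0 at the end by the hinge side, grows along the kiln's +y; rigid end stop at 0.070. Starts between 0 and 0.02. Sliding takes about 4 N.
- damper_top (a point): centre of the top of the damper's black grip, 275 above the bench, at kiln x = -15, kiln y = -35 mm + joint value. The grip is 28 (kiln x) x 20 (kiln y) x 40 high, on a steel track 40 wide, 120 long, 14 high that lies along the kiln's y on the roof.
- crucible: small white ceramic crucible on the kiln roof, 48 dia x 34 high; loose bystander, origin at the centre of its underside (mm)
- jar: glass jar with steel lid, 60 dia x 85 high, beside the kiln; loose bystander, origin at the centre of its underside (mm)
- bur_block: round white block holding ten burs, 76 dia, 54 high over the burs; loose bystander, origin at the centre of its underside (mm)
- stone_tray: flat black tray with small stones stuck down in it, 140 x 190 x 18 high, in front of the kiln; loose bystander, origin at the centre of its underside (mm)
- mandrel: steel ring mandrel standing on its foot, 44 dia foot, 100 high, tapering to 12; loose bystander, origin at the centre of its underside (mm)
- file: wooden-handled file lying flat beside the kiln, 170 long, handle 26 thick; loose bystander, origin at the centre of its underside (mm)
- loupe: black loupe standing on end on the kiln roof, 38 dia x 28 high; loose bystander, origin at the centre of its underside (mm)

How it is judged (in metres and radians):
On the way, in this order (a step that is already met when the one before it is completed fails the run):
1. the door is caught: shut to under 0.17 rad and staying there with the robot off it (value of joint door below 0.17 rad and contact force between each of the fingers, the arm and kiln below 0.2 N), for 0.3 s.
2. the damper grip is at its end stop, the door still caught (value of joint door below 0.17 rad and value of joint damper above 0.067 m), for 0.2 s.
At the end, for the whole second after the job is handed in: The door rests on its catch (under 0.17 rad, still, untouched) and the damper grip is within 3 mm of its end stop (above 0.067 m) (all of step 2 and velocity of joint door between -0.05 and 0.05 rad/s).
It fails at once if door forced: the robot presses on the kiln with more than 28 N before the damper has been slid over, or with more than 45 N at any time (contact force between any of the fingers, the arm and kiln above 45 N or (contact force between the fingers and kiln above 28 N and value of joint damper below 0.05 m) or (contact force between the arm and kiln above 28 N and value of joint damper below 0.05 m)).
It fails at once if door slammed: closing faster than 2 rad/s before it reaches the catch (value of joint door above 0.24 rad and velocity of joint door below -2 rad/s).
It fails at once if a bystander moved by more than 30 mm (distance of any of crucible, jar, bur_block, stone_tray, mandrel, file, loupe from where it was at the start of the episode above 0.03 m).
It also fails if it takes over 50 s, if anything falls off the work surface, if the arm or the gripper's body presses on something with over 40 N, if the wrist force passes 120 N, or if a joint passes its speed limit or range.

ROBOT

A 6-joint arm with a two-finger parallel gripper is mounted at the origin on the work surface. World frame = base frame: x ahead of the robot, y to its left, z up, the work surface at z = 0. Lengths are in m, angles in degrees, forces in N, time in s.
With the tool pointing down it reaches from about 0.25 to 0.725 m from the base axis. Payload 9.7 kg.
Tool frame: the origin (TCP) lies midway between the tips of the shut fingers; the grasp point (between the pads) lies 19 mm behind it; z points along the fingers, y is the line along which they close (so a half turn about z gives the same grasp; the last joint's range is limited). The gripper opens to 85 mm and grips with 20 to 120 N. Pads are 22 mm wide; open, the fingers measure 114 mm over their backs; the gripper's body (76 mm by 85 mm) begins 54 mm behind the grasp point. The pads swing forward as they close: fully open they stand 13 mm farther back than shut.
Start: joints at [-74.599, 4.979, 10.078, 95.1, 0, 90], TCP at [0.146, -0.53, 0.231] pointing down, gripper open.
Joint ranges: [-179.16, 179.16], [-48.56, 103.87], [-65.8, 70.77], [-126.05, 130.52], [-82.76, 87.17], [-180, 180]. Speed limits (degrees/s): [127.2, 127.2, 147.25, 180, 180, 180].

INTERFACE

Orientations are given as [roll, pitch, yaw] about the fixed x, y, z axes, in that order (R = Rz(yaw) Ry(pitch) Rx(roll)).
In Python, from workcell import readout, imaging, bot, spotter gives the robot as it stands.
- The arm moves only by the shell command python3 -m jog 'ROWS' [FORCE]. ROWS is JSON, a list of rows, each an object with "rotation": the turn, a rotation vector about the world's x, y, z in degrees, a list of three; "translation": the shift along the world's x, y, z in mm, a list of three; "grip": the finger opening in mm, from 0 to 85.4. In form: [{"rotation": [wx, wy, wz], "translation": [dx, dy, dz], "grip": grip}, ...]. A call has 1 to 20 rows; each row is the pose to reach, as a shift and turn from the pose commanded when the call began; what a row does not reach only later rows make up. A row lasts 1/10 s, in which the tool goes at most 50 mm and 8.59 degrees, less where a joint would pass 70% of its speed; a pose out of reach is approached as far as the arm can. A call with a gripper value outside its range is refused whole. The fingers move at their own pace and stop on an object; FORCE is the grip in N (left out, the last holds). Time passes only in rows, so rows that repeat a pose let the fingers close. It gives the time, the measured TCP pose, the force, the opening and the grip force at its end, in the units of the state.
- readout.get_obs(): the state, without advancing time (a new reading comes with each control period).
- imaging.camera(name): name is "scene" or "side" or "wrist"; returns (picture, depth): 400x640x3 uint8, red, green, blue; 400x640 float32, m along the optical axis (not along the pixel's ray), 0 where there is no reading.
- imaging.camera_info(name): a dict with "vertical_fov" (degrees; the focal length in pixels is half the picture's height over the tangent of half this angle, whatever the lens; pixels are square), "cx", "cy" (the principal point, pixels), "extrinsics" (4x4, takes a point from camera to world coordinates); the wrist camera has in their place "tool_from_camera" (4x4, takes a point from camera to tool coordinates, whose origin is the TCP and whose axes are the flange's). Camera axes: x right, y down, z forward; pixel columns grow to the right and rows downward; lengths in m; the calibration is good to about 2 mm. The wrist camera is an equidistant fisheye: a pixel r from the principal point sees the ray r / f radians off the axis. A picture is of the moment at which its call begins: read the wrist's pose just before it. camera_info takes no time and is no camera call.
- bot.job_done(): hands the job in; it is judged then, once.
Trained networks look in the newest picture that a camera, given by its name, has taken for a name from the list of things; names that differ only in an ending like _2 or _b are one class to them, and where a whole thing is asked for, a point or a joint stands for the part that bears it (a point fixed in the world has none). Each returns a list of dicts, best first, with "confidence" (0 to 1); they miss things now and then, are a little off and sometimes report something else, mostly with a low value. They report only what shows in the picture. A call takes as long as a camera call.
- spotter.spot_in(camera, target): "box" ([centre column, centre row, width, height] in pixels, round what is visible of it).
- spotter.mark_of(camera, target): "uv" ([column, row] in pixels: a listed point, or the origin of a listed thing).
The state is a dict: "time": time; "q": joint angles; "qd": joint speeds; "joint_efforts": joint torques, N m; "ee_pos": TCP position; "tcp_rot": TCP orientation; "wrist_force": force on the tool from outside, world axes, zero at the start; "torque": the same for the moment, N m; "opening": finger opening in m; "grasp_force": force on a finger pad.
Only numpy, scipy, OpenCV 4.12 (cv2) and the standard library are available. Lean on these libraries where they do the work, as an engineer would, in place of code of your own. Each camera call takes 0.05 s, during which the arm holds its last target. There are 200 camera calls.

## Working session

There is one attempt and no reset: what is moved stays moved. The work goes in short steps, Python scripts to look and compute and a shell command to move; the robot and the scene stay as the last step left them, time stands still between calls to the robot, and variables do not carry over. Pictures are saved under pics/ and viewed, at most 10 in all, crops included, and the job is handed in when it is done.

```bash
ls; mkdir -p pics; cat > h.py <<'E'
import numpy as np, cv2
from workcell import readout, imaging, bot, spotter
def ray(name,uv,d):
    i=imaging.camera_info(name); f=200/np.tan(np.radians(i["vertical_fov"])/2)
    p=np.array([(uv[0]-i["cx"])/f*d,(uv[1]-i["cy"])/f*d,d,1]); return (i["extrinsics"]@p)[:3]
def cloud(name,dep):
    i=imaging.camera_info(name); f=200/np.tan(np.radians(i["vertical_fov"])/2)
    v,u=np.mgrid[:400,:640]; P=np.stack([(u-i["cx"])/f*dep,(v-i["cy"])/f*dep,dep,np.ones_like(dep)],-1)
    return (P@i["extrinsics"].T)[...,:3]
E
python3 - <<'E'
from h import *
print(readout.get_obs())
for n in("scene","side"):
    p,d=imaging.camera(n); cv2.imwrite(f"pics/{n}.png",p[...,::-1]); np.save(n+".npy",d)
    print(n,imaging.camera_info(n)["extrinsics"].round(3).tolist())
    C=cloud(n,d)
    for t in("hood_lip","door_hinge","door_handle","door_face","damper_top","kiln","crucible","loupe","jar","bur_block","stone_tray","mandrel","file"):
        for m in spotter.mark_of(n,t)[:1]:
            u,v=np.clip(np.round(m["uv"]).astype(int),0,[639,399]); print(t,round(m["confidence"],2),[u,v],C[v,u].round(3))
E
```

```text
pics
{'time': 0.0, 'q': array([-7.45994483e+01,  5.01071811e+00,  1.00339751e+01,  9.50999845e+01,
        2.32361241e-03,  8.99997601e+01]), 'qd': array([-0.02177869,  0.0673941 , -0.03162918, -0.15173107,  0.00964521,
        0.00745387]), 'joint_efforts': array([ 2.30277619e-03, -5.20389891e+01,  4.64802575e+01,  1.64141954e-02,
       -2.74197527e-05, -1.00885674e-05]), 'ee_pos': array([ 0.14600944, -0.53002048,  0.23058245]), 'tcp_rot': array([-1.79923273e+02, -2.32393155e-03,  1.54007885e+01]), 'wrist_force': array([-0.16659643,  0.22847757, -0.24315897]), 'torque': array([0.03405405, 0.0135052 , 0.01127255]), 'grasp_force': 0.0, 'opening': 0.08552130221022064}
scene [[0.825, 0.537, -0.176, 0.757], [0.565, -0.782, 0.263, -0.217], [0.003, -0.317, -0.948, 1.051], [0.0, 0.0, 0.0, 1.0]]
hood_lip 0.69 [np.int64(276), np.int64(230)] [ 0.58  -0.107  0.276]
door_hinge 0.66 [np.int64(276), np.int64(229)] [ 0.579 -0.106  0.276]
door_handle 0.9 [np.int64(312), np.int64(142)] [0.498 0.136 0.175]
door_face 0.91 [np.int64(304), np.int64(172)] [0.539 0.046 0.22 ]
damper_top 0.72 [np.int64(279
[... 783 characters left out ...]
64(337), np.int64(258)] [0.483 0.143 0.145]
door_face 0.78 [np.int64(345), np.int64(262)] [0.498 0.081 0.082]
damper_top 0.41 [np.int64(361), np.int64(160)] [ 0.577 -0.094  0.276]
kiln 0.93 [np.int64(344), np.int64(236)] [0.5   0.091 0.171]
crucible 0.79 [np.int64(379), np.int64(165)] [ 0.565 -0.178  0.231]
loupe 0.63 [np.int64(333), np.int64(157)] [ 0.694 -0.134  0.232]
jar 0.65 [np.int64(294), np.int64(224)] [ 0.752 -0.022  0.027]
bur_block 0.96 [np.int64(265), np.int64(266)] [0.692 0.172 0.026]
stone_tray 0.79 [np.int64(284), np.int64(326)] [0.53  0.283 0.008]
mandrel 0.57 [np.int64(416), np.int64(254)] [ 0.398 -0.144  0.012]
file 0.66 [np.int64(408), np.int64(227)] [ 0.468 -0.23   0.025]
```

View pics/scene.png

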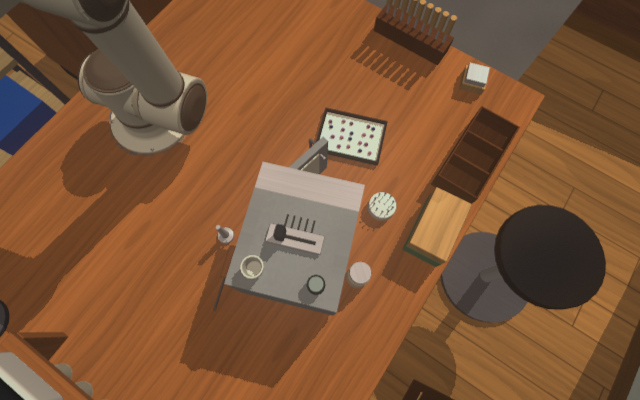

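View pics/side.png

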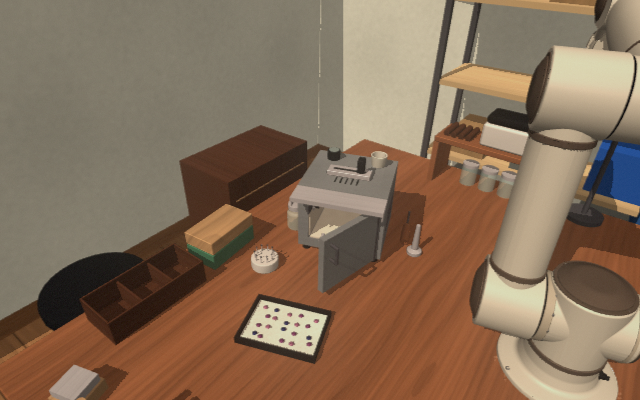

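```bash
python3 - <<'E'
from h import *
# roof plane & hood: points at z 0.205..0.235
P=np.concatenate([cloud(n,np.load(n+".npy"))[np.load(n+".npy")>0] for n in("scene","side")])
P=P[(P[:,0]>.3)&(P[:,0]<.9)&(np.abs(P[:,1])<.4)]
h=np.histogram(P[:,2],np.arange(0.19,0.3,.004)); print([(round(b,3),int(c)) for c,b in zip(*h)])
R=P[(P[:,2]>.212)&(P[:,2]<.226)]
print(len(R)); r=cv2.minAreaRect((R[:,:2]*1000).astype(np.float32)); print(r,cv2.boxPoints(r))
g=P[(P[:,2]>.268)&(P[:,2]<.282)]; r=cv2.minAreaRect((g[:,:2]*1000).astype(np.float32)); print('grip',len(g),r,g.mean(0))
E
```

```text
[(np.float64(0.19), 415), (np.float64(0.194), 32), (np.float64(0.198), 26), (np.float64(0.202), 20), (np.float64(0.206), 90), (np.float64(0.21), 153), (np.float64(0.214), 1379), (np.float64(0.218), 13605), (np.float64(0.222), 1691), (np.float64(0.226), 178), (np.float64(0.23), 570), (np.float64(0.234), 756), (np.float64(0.238), 82), (np.float64(0.242), 105), (np.float64(0.246), 323), (np.float64(0.25), 223), (np.float64(0.254), 106), (np.float64(0.258), 19), (np.float64(0.262), 15), (np.float64(0.266), 19), (np.float64(0.27), 73), (np.float64(0.274), 97), (np.float64(0.278), 0), (np.float64(0.282), 0), (np.float64(0.286), 0), (np.float64(0.29), 0), (np.float64(0.294), 0)]
16755
((605.8568115234375, -77.67181396484375), (241.47621154785156, 293.0413818359375), 20.748788833618164) [[ 441.04138    16.571907]
 [ 544.85754  -257.46362 ]
 [ 770.67224  -171.91553 ]
 [ 666.8561    102.119995]]
grip 178 ((582.8427124023438, -103.46715545654297), (21.22157859802246, 30.10671043395996), 22.109670639038086) [ 0.58313167 -0.10364967  0.2738342 ]
```

Both views show the kiln yawed about -69°, with its door standing wide open towards the robot side (free edge near side px 322,290). The damper grip is near the hinge end (scene px 279,231). The crucible (252,268) and loupe (316,285) are on the back of the roof, and the tray is in front. Next I refine the kiln pose and fit the door.

```bash
cat > geo.py <<'E'
from h import *
psi=np.radians(-69.25); ex=np.array([np.cos(psi),np.sin(psi)]); ey=np.array([-ex[1],ex[0]])
O=np.array([617.4,-108.1])
def k2w(x,y): return O+x*ex+y*ey
def door(th,x,y): # door frame -> world
    c,s=np.cos(th),np.sin(th)   # free edge swings to -x
    return k2w(-119+c*x-s*y,-95+s*x+c*y)
E
python3 - <<'E'
from geo import *
P=np.concatenate([cloud(n,np.load(n+".npy"))[np.load(n+".npy")>0] for n in("scene","side")])*1000
K=np.c_[(P[:,:2]-O)@np.c_[ex,ey],P[:,2]]
R=K[(abs(K[:,2]-219)<6)&(abs(K[:,0])<250)&(abs(K[:,1])<200)]
# edges per strip
for lo in range(-160,100,40):
    s=R[(R[:,0]>lo)&(R[:,0]<lo+40),1]; print('x',lo,np.percentile(s,[.3,1,99,99.7]).round(1))
for lo in range(-100,100,40):
    s=R[(R[:,1]>lo)&(R[:,1]<lo+40),0]; print('y',lo,np.percentile(s,[.3,1,99,99.7]).round(1))
D=K[(K[:,0]<-135)&(K[:,0]>-320)&(K[:,1]>-100)&(K[:,1]<60)&(K[:,2]>45)&(K[:,2]<120)]
print(len(D),D.min(0),D.max(0))
d=D[:,:2]-[-119,-95]; r=np.hypot(*d.T)
l=cv2.fitLine(d.astype(np.float32),cv2.DIST_WELSCH,0,.01,.01).ravel(); print(l, np.degrees(np.arctan2(l[0],l[1])))
best=max((( (abs(d[:,0]*np.cos(t)+d[:,1]*np.sin(t)+9)<2.5).sum()),t) for t in np.arange(.5,1.2,.01)); print('theta outer',best, r.max())
for th in (best[1],.8,.6,.45,.35,.24,.15,.1,.05): print(round(th,2),door(th,-9,125).round(1),door(th,-49,125).round(1))
t=k2w(-15,-31); print('grip',t, 'finger behind',k2w(-15,-70))
E
```

```text
x -160 [-119.8 -117.4  118.   119.8]
x -120 [-118.9 -117.2  117.7  119.6]
x -80 [-119.1 -117.3  118.   120. ]
x -40 [-119.7 -118.5  119.3  120.2]
x 0 [-119.2 -117.6  118.6  119.9]
x 40 [-119.3 -117.9  118.8  120.1]
x 80 [-119.  -117.4  118.3  119.8]
y -100 [-176.2 -175.2  106.7  108.9]
y -60 [-177.1 -175.5  107.1  108.9]
y -20 [-176.4 -174.9  107.7  109. ]
y 20 [-176.3 -174.9  107.8  109.3]
y 60 [-175.9 -174.5  106.9  109.1]
1257 [-287.09334274  -98.57884641   45.0337111 ] [-135.03630445   48.81275949  119.98303713]
[  0.8477266  -0.5304334 -88.95857    43.68576  ] 122.03474
theta outer (np.int64(992), np.float64(1.0200000000000005)) 192.27253440215267
1.02 [501.  94.] [461.7 101.5]
0.8 [527.8  87.8] [491.1 103.7]
0.6 [550.5  77.2] [517.7 100.1]
0.45 [565.9  66.4] [536.8  94. ]
0.35 [575.1  58. ] [549.   88.3]
0.24 [584.3  47.7] [561.7  80.7]
0.15 [591.   38.6] [571.3  73.5]
0.1 [594.3  33.3] [576.4  69.1]
0.05 [597.3  27.8] [581.3  64.5]
grip [ 583.09644293 -105.05599403] finger behind [ 546.62616975 -118.87334451]
```

```bash
python3 -m jog '[{"rotation":[0,0,6],"translation":[13,45,10],"grip":0},{"rotation":[0,0,12],"translation":[26,88,20],"grip":0},{"rotation":[0,0,18],"translation":[39,132,30],"grip":0},{"rotation":[0,0,24],"translation":[52,176,30],"grip":0},{"rotation":[0,0,30],"translation":[65,220,30],"grip":0},{"rotation":[0,0,36],"translation":[78,264,30],"grip":0},{"rotation":[0,0,42],"translation":[91,308,30],"grip":0},{"rotation":[0,0,48],"translation":[104,352,30],"grip":0},{"rotation":[0,0,54],"translation":[117,396,30],"grip":0},{"rotation":[0,0,60],"translation":[130,440,30],"grip":0},{"rotation":[0,0,67],"translation":[143,484,30],"grip":0},{"rotation":[0,0,75],"translation":[160,530,30],"grip":0},{"rotation":[0,0,75],"translation":[160,530,30],"grip":0},{"rotation":[0,0,75],"translation":[160,530,30],"grip":0}]'
python3 -c "
from h import *
o=readout.get_obs();print(o['q'].round(1),o['ee_pos'].round(3),o['tcp_rot'].round(1));print(imaging.camera_info('wrist')['tool_from_camera'].round(3))"
```

```text
time: 2.8
ee_pos: [0.3061, 0.0011, 0.2613]
tcp_rot: [-180.0, 0.0, 90.7]
wrist_force: [0.9, -0.1, 0.1]
opening: -0.0002
grasp_force: 0.0
[  0.2 -26.9 -13.4 103.5  -0.   89.5] [0.306 0.001 0.261] [-180.     0.    90.7]
[[-0.    -0.964 -0.265  0.068]
 [ 1.     0.    -0.    -0.001]
 [ 0.    -0.265  0.964 -0.143]
 [ 0.     0.     0.     1.   ]]
```

```bash
python3 -m jog '[{"rotation":[-2.5,-7,0],"translation":[10,14,0],"grip":0},{"rotation":[-5,-14,0],"translation":[20,28,0],"grip":0},{"rotation":[-7.5,-21,0],"translation":[30,42,-10],"grip":0},{"rotation":[-10,-28,0],"translation":[45,56,-20],"grip":0},{"rotation":[-12.5,-35,0],"translation":[60,70,-40],"grip":0},{"rotation":[-15,-42,0],"translation":[75,84,-65],"grip":0},{"rotation":[-17.5,-49,0],"translation":[90,100,-100],"grip":0},{"rotation":[-20.5,-56,0],"translation":[105,105,-135],"grip":0},{"rotation":[-20.5,-56,0],"translation":[120,105,-170],"grip":0},{"rotation":[-20.5,-56,0],"translation":[140,102,-171],"grip":0},{"rotation":[-20.5,-56,0],"translation":[140,102,-171],"grip":0},{"rotation":[-20.5,-56,0],"translation":[140,102,-171],"grip":0}]'
python3 -c "
from h import *
o=readout.get_obs();print(o['q'].round(1),o['ee_pos'].round(3),o['tcp_rot'].round(1))
p,d=imaging.camera('side');cv2.imwrite('pics/s2.png',p[...,::-1])"
```

```text
time: 4.0
ee_pos: [0.4479, 0.102, 0.0901]
tcp_rot: [122.1, 17.7, 80.2]
wrist_force: [0.0, 0.2, 0.6]
opening: -0.0002
grasp_force: 0.0
[ 40.9 -48.5 -62.7  36.7 -49.3 112.4] [0.448 0.102 0.09 ] [122.1  17.7  80.2]
```

View pics/s2.png

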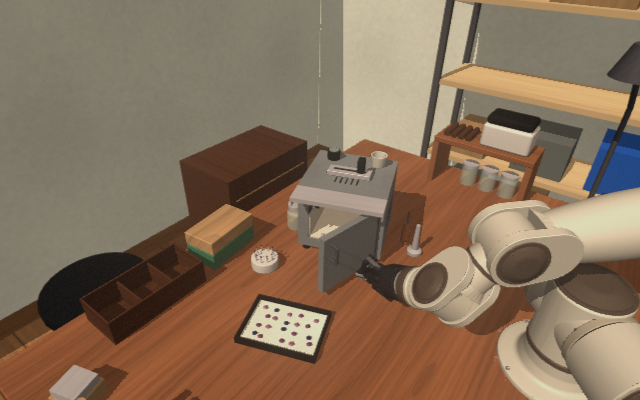

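The picture shows the fingertips (px 370,262) just short of the door's outer face, below the handle. Next I push the free-swinging part of the travel.

```bash
python3 -m jog '[{"rotation":[0,0,0],"translation":[12,-2,0],"grip":0},{"rotation":[0,0,0],"translation":[24,-4,0],"grip":0},{"rotation":[0,0,0],"translation":[34,-6,0],"grip":0},{"rotation":[0,0,0],"translation":[42,-7,0],"grip":0},{"rotation":[0,0,0],"translation":[49,-8,0],"grip":0},{"rotation":[0,0,0],"translation":[56,-9,0],"grip":0},{"rotation":[0,0,0],"translation":[63,-11,0],"grip":0},{"rotation":[0,0,0],"translation":[70,-13,0],"grip":0},{"rotation":[0,0,0],"translation":[77,-15,0],"grip":0},{"rotation":[0,0,0],"translation":[83,-18,0],"grip":0},{"rotation":[0,0,0],"translation":[89,-21,0],"grip":0},{"rotation":[0,0,0],"translation":[95,-24,0],"grip":0},{"rotation":[0,0,0],"translation":[101,-27,0],"grip":0},{"rotation":[0,0,0],"translation":[101,-27,0],"grip":0}]'
python3 - <<'E'
from geo import *
o=readout.get_obs();print(o['q'].round(1),o['ee_pos'].round(3))
d=imaging.camera("side")[1]; P=cloud("side",d)[d>0]*1000
K=np.c_[(P[:,:2]-O)@np.c_[ex,ey],P[:,2]]
# door top edge z~190 and outer-face band near the free edge
D=K[(K[:,2]>170)&(K[:,2]<188)&(K[:,0]<-125)&(K[:,0]>-300)&(abs(K[:,1])<110)]; d=D[:,:2]-[-119,-95]
for t in np.arange(.35,.9,.05): print(round(t,2),(abs(d[:,0]*np.cos(t)+d[:,1]*np.sin(t)+9)<2.5).sum(),end='; ')
E
```

```text
time: 5.45
ee_pos: [0.5491, 0.0767, 0.0898]
tcp_rot: [122.1, 17.7, 80.4]
wrist_force: [-0.1, 0.7, -0.4]
opening: -0.0
grasp_force: 0.0
[ 27.  -35.  -58.7  17.2 -39.4  98.2] [0.549 0.077 0.09 ]
0.35 6; 0.4 9; 0.45 23; 0.5 77; 0.55 334; 0.6 77; 0.65 35; 0.7 21; 0.75 10; 0.8 7; 0.85 7;
```

```bash
python3 -m jog '[{"rotation":[0,0,-6],"translation":[-10,8,0],"grip":0},{"rotation":[0,0,-13],"translation":[-12,9,0],"grip":0},{"rotation":[0,0,-20],"translation":[-12,9,0],"grip":0},{"rotation":[0,0,-25],"translation":[-8,6,0],"grip":0},{"rotation":[0,0,-25],"translation":[-2,2,0],"grip":0},{"rotation":[0,0,-25],"translation":[3,-2,0],"grip":0},{"rotation":[0,0,-25],"translation":[8,-5,0],"grip":0},{"rotation":[0,0,-25],"translation":[13,-8,0],"grip":0},{"rotation":[0,0,-25],"translation":[18,-11,0],"grip":0},{"rotation":[0,0,-25],"translation":[22,-14,0],"grip":0},{"rotation":[0,0,-25],"translation":[26,-18,0],"grip":0},{"rotation":[0,0,-25],"translation":[29,-21,0],"grip":0},{"rotation":[0,0,-25],"translation":[29,-21,0],"grip":0}]'
python3 -c "
from h import *
o=readout.get_obs();print(o['q'].round(1),o['ee_pos'].round(3),o['wrist_force'].round(2))
p,d=imaging.camera('side');cv2.imwrite('pics/s3.png',p[100:350,200:600,::-1])"
```

```text
time: 6.8
ee_pos: [0.5779, 0.0558, 0.0898]
tcp_rot: [122.1, 17.7, 55.4]
wrist_force: [0.2, 0.4, -0.2]
opening: -0.0001
grasp_force: 0.0
[ 29.7  -9.4 -37.   38.6 -56.4 131.5] [0.578 0.056 0.09 ] [ 0.19  0.45 -0.16]
```

View pics/s3.png

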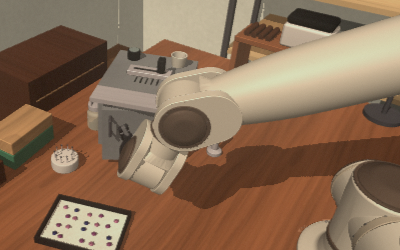

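```bash
python3 -m jog '[{"rotation":[0,0,0],"translation":[0.8,-1,0],"grip":0},{"rotation":[0,0,0],"translation":[1.5,-2,0],"grip":0},{"rotation":[0,0,0],"translation":[2.2,-3,0],"grip":0},{"rotation":[0,0,0],"translation":[3,-4,0],"grip":0},{"rotation":[0,0,0],"translation":[3.6,-5,0],"grip":0},{"rotation":[0,0,0],"translation":[4.2,-6,0],"grip":0}]'
python3 -m jog '[{"rotation":[0,0,0],"translation":[0.6,-1,0],"grip":0},{"rotation":[0,0,0],"translation":[1.2,-2,0],"grip":0},{"rotation":[0,0,0],"translation":[1.8,-3,0],"grip":0}]'
python3 -m jog '[{"rotation":[0,0,0],"translation":[0.6,-0.9,0],"grip":0},{"rotation":[0,0,0],"translation":[1.1,-1.8,0],"grip":0}]'
```

```text
time: 7.45
ee_pos: [0.582, 0.0504, 0.0897]
tcp_rot: [122.1, 17.7, 55.5]
wrist_force: [-0.6, 3.7, 0.1]
opening: -0.0001
grasp_force: 1.3
time: 7.75
ee_pos: [0.5838, 0.0474, 0.0898]
tcp_rot: [122.1, 17.7, 55.5]
wrist_force: [0.1, 3.7, -0.5]
opening: -0.0
grasp_force: 1.5
time: 7.95
ee_pos: [0.5849, 0.0455, 0.0898]
tcp_rot: [122.1, 17.7, 55.5]
wrist_force: [0.3, 4.2, -0.6]
opening: 0.0001
grasp_force: 1.6
```

```bash
for i in 1 2 3; do python3 -m jog '[{"rotation":[0,0,0],"translation":[0.5,-0.8,0],"grip":0}]' | egrep 'pos|wrist'; done
```

```text
ee_pos: [0.5853, 0.0446, 0.0898]
wrist_force: [0.7, 4.1, -0.4]
ee_pos: [0.5859, 0.0438, 0.0898]
wrist_force: [0.2, 3.9, -0.9]
ee_pos: [0.5863, 0.0431, 0.0898]
wrist_force: [0.0, 3.8, -0.3]
```

```bash
for i in 1 2; do python3 -m jog '[{"rotation":[0,0,0],"translation":[0.5,-0.8,0],"grip":0}]' | egrep 'pos|wrist'; done
```

```text
ee_pos: [0.5868, 0.0423, 0.0898]
wrist_force: [0.8, 4.6, -0.6]
ee_pos: [0.5874, 0.0415, 0.0898]
wrist_force: [0.5, 3.3, 0.0]
```

```bash
for i in 1 2 3; do python3 -m jog '[{"rotation":[0,0,0],"translation":[0.5,-0.8,0],"grip":0}]' | egrep 'pos|wrist'; done
```

```text
ee_pos: [0.5878, 0.0406, 0.0897]
wrist_force: [1.1, 6.1, -0.9]
ee_pos: [0.5883, 0.0398, 0.0898]
wrist_force: [0.3, 4.0, 0.2]
ee_pos: [0.5888, 0.0391, 0.0897]
wrist_force: [0.2, 4.9, 0.8]
```

```bash
for i in 1 2 ; do python3 -m jog '[{"rotation":[0,0,0],"translation":[0.4,-0.8,0],"grip":0}]' | egrep 'pos|wrist'; done
```

```text
ee_pos: [0.5893, 0.0383, 0.0898]
wrist_force: [1.4, 5.9, 0.2]
ee_pos: [0.5897, 0.0378, 0.0897]
wrist_force: [-1.5, 9.9, 0.3]
```

Force is rising: the roller. Smaller steps from here.

```bash
for i in 1 2 ; do python3 -m jog '[{"rotation":[0,0,0],"translation":[0.3,-0.6,0],"grip":0}]' | egrep 'pos|wrist'; done
```

```text
ee_pos: [0.59, 0.0375, 0.0897]
wrist_force: [-4.2, 11.8, 1.6]
ee_pos: [0.5903, 0.0372, 0.0897]
wrist_force: [-6.4, 14.5, 2.8]
```

```bash
for i in 1 2 ; do python3 -m jog '[{"rotation":[0,0,0],"translation":[0.3,-0.5,0],"grip":0}]' | egrep 'pos|wrist'; done
```

```text
ee_pos: [0.5905, 0.0368, 0.0897]
wrist_force: [-7.0, 13.0, 3.0]
ee_pos: [0.5908, 0.0362, 0.0898]
wrist_force: [-4.2, 10.6, 1.6]
```

```bash
for i in 1 2 ; do python3 -m jog '[{"rotation":[0,0,0],"translation":[0.3,-0.5,0],"grip":0}]' | egrep 'pos|wrist'; done
```

```text
ee_pos: [0.5911, 0.0355, 0.0898]
wrist_force: [-2.2, 7.6, 1.2]
ee_pos: [0.5915, 0.0347, 0.0898]
wrist_force: [0.3, 4.9, 0.5]
```

```bash
for i in 1 2 ; do python3 -m jog '[{"rotation":[0,0,0],"translation":[0.2,-0.4,0],"grip":0}]' | egrep 'pos|wrist'; done
```

```text
ee_pos: [0.5915, 0.0338, 0.0898]
wrist_force: [0.0, 0.8, -0.6]
ee_pos: [0.5915, 0.0329, 0.0896]
wrist_force: [0.6, 0.5, -0.3]
```

Peak then drop: it clicked. Now I look for the stop rise.

```bash
for i in 1 2 3; do python3 -m jog '[{"rotation":[0,0,0],"translation":[0.2,-0.4,0],"grip":0}]' | egrep 'pos|wrist'; done
```

```text
ee_pos: [0.5917, 0.0325, 0.0896]
wrist_force: [-0.3, 0.6, -0.0]
ee_pos: [0.592, 0.0322, 0.0896]
wrist_force: [0.3, 0.3, 0.2]
ee_pos: [0.5922, 0.032, 0.0896]
wrist_force: [-0.8, 0.4, -0.5]
```

```bash
for i in 1 2; do python3 -m jog '[{"rotation":[0,0,0],"translation":[0.2,-0.4,0],"grip":0}]' | egrep 'pos|wrist'; done
```

```text
ee_pos: [0.5924, 0.0317, 0.0896]
wrist_force: [-2.7, 2.0, -0.1]
ee_pos: [0.5926, 0.0314, 0.0896]
wrist_force: [-4.0, 2.1, 0.6]
```

```bash
for i in 1 2; do python3 -m jog '[{"rotation":[0,0,0],"translation":[0.1,-0.4,0],"grip":0}]' | egrep 'pos|wrist'; done
```

```text
ee_pos: [0.5928, 0.0311, 0.0896]
wrist_force: [-3.5, 2.5, 0.2]
ee_pos: [0.5929, 0.0308, 0.0896]
wrist_force: [-2.4, 2.9, 1.0]
```

```bash
for i in 1 ; do python3 -m jog '[{"rotation":[0,0,0],"translation":[0.1,-0.3,0],"grip":0}]' | egrep 'pos|wrist'; done
```

```text
ee_pos: [0.593, 0.0305, 0.0896]
wrist_force: [-2.7, 2.2, 0.3]
```

```bash
for i in 1 2; do python3 -m jog '[{"rotation":[0,0,0],"translation":[0.1,-0.4,0],"grip":0}]' | egrep 'pos|wrist'; done
```

```text
ee_pos: [0.5932, 0.0302, 0.0896]
wrist_force: [-3.6, 4.3, 0.0]
ee_pos: [0.5933, 0.0299, 0.0896]
wrist_force: [-5.3, 5.7, -0.5]
```

```bash
for i in 1 2; do python3 -m jog '[{"rotation":[0,0,0],"translation":[0.1,-0.4,0],"grip":0}]' | egrep 'pos|wrist'; done
```

```text
ee_pos: [0.5934, 0.0296, 0.0896]
wrist_force: [-5.5, 7.5, 0.6]
ee_pos: [0.5935, 0.0294, 0.0896]
wrist_force: [-7.9, 9.0, 1.2]
```

```bash
for i in 1 2; do python3 -m jog '[{"rotation":[0,0,0],"translation":[0.1,-0.4,0],"grip":0}]' | egrep 'pos|wrist'; done
```

```text
ee_pos: [0.5937, 0.0292, 0.0896]
wrist_force: [-7.2, 9.8, 1.4]
ee_pos: [0.5938, 0.029, 0.0896]
wrist_force: [-9.0, 12.2, 1.0]
```

```bash
for i in 1 2; do python3 -m jog '[{"rotation":[0,0,0],"translation":[0.1,-0.3,0],"grip":0}]' | egrep 'pos|wrist'; done
```

```text
ee_pos: [0.5938, 0.0289, 0.0896]
wrist_force: [-9.9, 12.8, 1.8]
ee_pos: [0.5939, 0.0287, 0.0896]
wrist_force: [-11.5, 14.2, 2.3]
```

```bash
for i in 1 2; do python3 -m jog '[{"rotation":[0,0,0],"translation":[0.1,-0.3,0],"grip":0}]' | egrep 'pos|wrist'; done
```

```text
ee_pos: [0.5941, 0.0286, 0.0896]
wrist_force: [-12.7, 15.4, 2.9]
ee_pos: [0.5941, 0.0284, 0.0896]
wrist_force: [-13.1, 15.8, 2.8]
```

```bash
python3 -m jog '[{"rotation":[0,0,0],"translation":[-1,2,0],"grip":0},{"rotation":[0,0,0],"translation":[-5,8,0],"grip":0},{"rotation":[0,0,0],"translation":[-15,20,0],"grip":0},{"rotation":[0,0,0],"translation":[-30,45,0],"grip":0},{"rotation":[0,0,0],"translation":[-45,75,0],"grip":0},{"rotation":[0,0,0],"translation":[-60,110,0],"grip":0},{"rotation":[0,0,0],"translation":[-60,110,0],"grip":0},{"rotation":[0,0,0],"translation":[-60,110,0],"grip":0}]'
python3 -c "
from geo import *
p,d=imaging.camera('side');cv2.imwrite('pics/s4.png',p[100:350,200:600,::-1])
P=cloud('side',d)[d>0]*1000
K=np.c_[(P[:,:2]-O)@np.c_[ex,ey],P[:,2]]
D=K[(K[:,2]>60)&(K[:,2]<115)&(K[:,0]<-115)&(K[:,0]>-175)&(abs(K[:,1])<105)]; d=D[:,:2]-[-119,-95];print(len(d),D[:,1].min(),D[:,1].max())
for t in np.arange(0,.4,.03): print(round(t,2),(abs(d[:,0]*np.cos(t)+d[:,1]*np.sin(t)+9)<2).sum(),end='; ')
o=readout.get_obs();print(o['q'].round(1))"
```

```text
time: 12.35
ee_pos: [0.5343, 0.1377, 0.0897]
tcp_rot: [122.1, 17.7, 55.6]
wrist_force: [0.5, -0.7, 0.5]
opening: -0.0001
grasp_force: 0.0
366 25.04092313476467 93.97789471585321
0.0 0; 0.03 66; 0.06 248; 0.09 5; 0.12 0; 0.15 0; 0.18 0; 0.21 0; 0.24 0; 0.27 0; 0.3 0; 0.33 0; 0.36 0; 0.39 0; [ 40.8  -2.6 -29.5  56.4 -59.4 151.6]
```

View pics/s4.png

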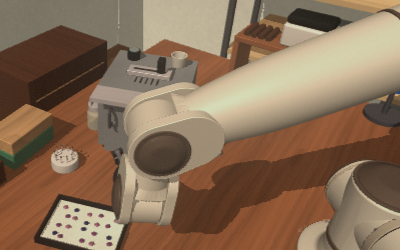

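The door is caught at about 0.06 rad, untouched by the robot (handle visible at crop 112,115). Next I lift, turn the tool down and go over the roof.

```bash
python3 -m jog '[{"rotation":[0,0,0],"translation":[0,10,45],"grip":0},{"rotation":[0,0,0],"translation":[0,10,90],"grip":0},{"rotation":[0,0,0],"translation":[0,10,135],"grip":0},{"rotation":[0,0,0],"translation":[0,10,180],"grip":0},{"rotation":[5,5,0],"translation":[0,0,225],"grip":0},{"rotation":[10.5,10.5,0],"translation":[0,-10,260],"grip":0},{"rotation":[16,16,0],"translation":[0,-20,270],"grip":0},{"rotation":[21.5,21.5,0],"translation":[0,-40,270],"grip":0},{"rotation":[27,27,0],"translation":[0,-60,270],"grip":0},{"rotation":[32.5,32.5,0],"translation":[0,-80,270],"grip":0},{"rotation":[38,38,0],"translation":[0,-100,270],"grip":0},{"rotation":[42.4,42.4,0],"translation":[0,-120,270],"grip":0},{"rotation":[42.4,42.4,0],"translation":[0,-120,270],"grip":0},{"rotation":[42.4,42.4,0],"translation":[0,-120,270],"grip":0}]'
python3 -c "
from h import *
print(readout.get_obs()['q'].round(1))"
```

```text
time: 13.8
ee_pos: [0.5346, 0.0147, 0.3591]
tcp_rot: [-179.6, 0.2, 65.3]
wrist_force: [-0.8, -0.1, 0.2]
opening: 0.0001
grasp_force: 0.0
[  1.6   8.7  28.9 110.6   0.  116.3]
```

```bash
python3 -m jog '[{"rotation":[0,0,8],"translation":[2,-30,0],"grip":0},{"rotation":[0,0,16],"translation":[5,-60,0],"grip":0},{"rotation":[0,0,24],"translation":[8,-90,0],"grip":0},{"rotation":[0,0,32],"translation":[10,-120,0],"grip":0},{"rotation":[0,0,40],"translation":[12,-134,0],"grip":0},{"rotation":[0,0,45.5],"translation":[12,-134,-20],"grip":0},{"rotation":[0,0,45.5],"translation":[12,-134,-50],"grip":0},{"rotation":[0,0,45.5],"translation":[12,-134,-75],"grip":0},{"rotation":[0,0,45.5],"translation":[12,-134,-75],"grip":0}]'
python3 - <<'E'
from geo import *
print(readout.get_obs()['q'].round(1))
p,d=imaging.camera('scene');cv2.imwrite('pics/s5.png',cv2.resize(p[120:330,170:420,::-1],None,fx=3,fy=3)[:600])
E
```

```text
time: 14.7
ee_pos: [0.5448, -0.1162, 0.2822]
tcp_rot: [-179.4, 0.1, 111.0]
wrist_force: [-0.4, -0.1, -0.1]
opening: -0.0
grasp_force: 0.0
[-11.8   8.   19.1 101.6  -0.4  57.1]
```

View pics/s5.png

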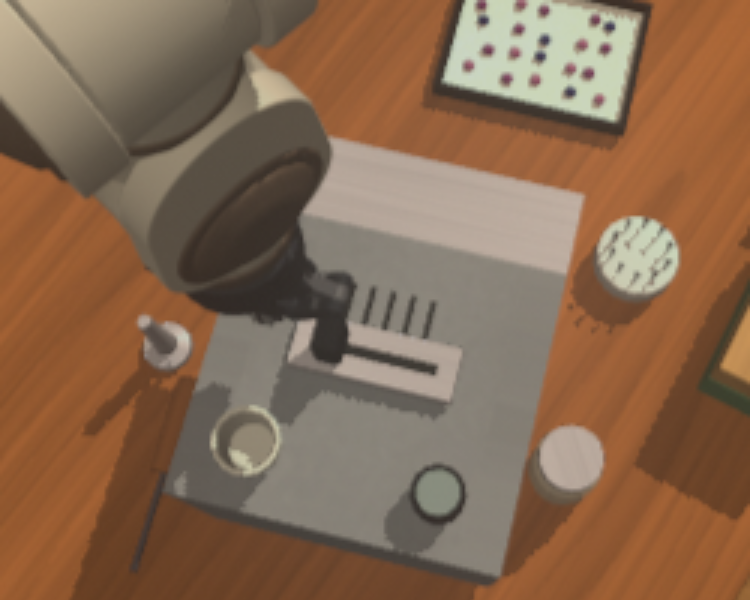

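The image shows the finger just hinge-side of the grip (335,340), clear of the crucible (245,440). Descending beside it.

```bash
python3 -m jog '[{"rotation":[0,0,0],"translation":[0,0,-8],"grip":0},{"rotation":[0,0,0],"translation":[0,0,-12],"grip":0}]'|egrep 'pos|wrist'; python3 -m jog '[{"rotation":[0,0,0],"translation":[0,0,-8],"grip":0},{"rotation":[0,0,0],"translation":[0,-1,-18],"grip":0},{"rotation":[0,0,0],"translation":[0,-1,-18],"grip":0}]'|egrep 'pos|wrist'
```

```text
ee_pos: [0.5464, -0.117, 0.2738]
wrist_force: [-0.5, 0.4, -0.5]
ee_pos: [0.5457, -0.1183, 0.2531]
wrist_force: [-0.1, 0.3, 0.5]
```

```bash
python3 -m jog '[{"rotation":[0,0,0],"translation":[4.7,1.8,0],"grip":0},{"rotation":[0,0,0],"translation":[9.4,3.5,0],"grip":0},{"rotation":[0,0,0],"translation":[14,5.3,0],"grip":0},{"rotation":[0,0,0],"translation":[18.7,7.1,0],"grip":0},{"rotation":[0,0,0],"translation":[23.4,8.9,0],"grip":0},{"rotation":[0,0,0],"translation":[28,10.6,0],"grip":0}]'|egrep 'pos|wrist'
python3 -m jog '[{"rotation":[0,0,0],"translation":[4.7,1.8,0],"grip":0},{"rotation":[0,0,0],"translation":[9.4,3.5,0],"grip":0},{"rotation":[0,0,0],"translation":[14,5.3,0],"grip":0},{"rotation":[0,0,0],"translation":[18.7,7.1,0],"grip":0},{"rotation":[0,0,0],"translation":[23.4,8.9,0],"grip":0},{"rotation":[0,0,0],"translation":[28,10.6,0],"grip":0}]'|egrep 'pos|wrist'
```

```text
ee_pos: [0.5743, -0.1076, 0.255]
wrist_force: [-3.0, -1.7, 2.7]
ee_pos: [0.6025, -0.0969, 0.2548]
wrist_force: [-3.5, -1.7, 3.4]
```

```bash
python3 -m jog '[{"rotation":[0,0,0],"translation":[1.9,0.7,0],"grip":0},{"rotation":[0,0,0],"translation":[3.7,1.4,0],"grip":0},{"rotation":[0,0,0],"translation":[5.6,2.1,0],"grip":0},{"rotation":[0,0,0],"translation":[7.5,2.8,0],"grip":0},{"rotation":[0,0,0],"translation":[9.4,3.5,0],"grip":0},{"rotation":[0,0,0],"translation":[11.2,4.2,0],"grip":0}]'|egrep 'pos|wrist'
for i in 1 2 3; do python3 -m jog '[{"rotation":[0,0,0],"translation":[0.9,0.4,0],"grip":0}]'|egrep 'pos|wrist'; done
```

```text
ee_pos: [0.6133, -0.0927, 0.2546]
wrist_force: [-4.1, -0.6, 0.4]
ee_pos: [0.6143, -0.0923, 0.2546]
wrist_force: [-3.6, -0.9, 0.5]
ee_pos: [0.6151, -0.092, 0.2546]
wrist_force: [-3.4, -1.6, 0.0]
ee_pos: [0.616, -0.0917, 0.2546]
wrist_force: [-3.2, -1.2, 0.2]
```

```bash
for i in 1 2 3 4; do python3 -m jog '[{"rotation":[0,0,0],"translation":[0.7,0.3,0],"grip":0}]'|egrep 'pos|wrist'; done
```

```text
ee_pos: [0.6167, -0.0914, 0.2547]
wrist_force: [-3.0, -2.8, -1.1]
ee_pos: [0.6174, -0.0911, 0.2546]
wrist_force: [-2.6, -1.5, -1.0]
ee_pos: [0.6181, -0.0908, 0.2546]
wrist_force: [-3.3, -2.7, -0.5]
ee_pos: [0.6188, -0.0905, 0.2547]
wrist_force: [-3.5, -3.0, -0.3]
```

```bash
for i in 1 2 3; do python3 -m jog '[{"rotation":[0,0,0],"translation":[0.7,0.3,0],"grip":0}]'|egrep 'pos|wrist'; done
```

```text
ee_pos: [0.6195, -0.0902, 0.2547]
wrist_force: [-2.7, -3.5, -1.3]
ee_pos: [0.6202, -0.0899, 0.2546]
wrist_force: [-1.7, -3.9, -1.8]
ee_pos: [0.6209, -0.0896, 0.2547]
wrist_force: [-2.8, -3.8, -2.2]
```

```bash
for i in 1 2 3 4; do python3 -m jog '[{"rotation":[0,0,0],"translation":[0.7,0.3,0],"grip":0}]'|egrep 'pos|wrist'; done
```

```text
ee_pos: [0.6216, -0.0893, 0.2547]
wrist_force: [-2.5, -3.9, -0.4]
ee_pos: [0.6223, -0.089, 0.2547]
wrist_force: [-2.3, -3.7, -1.3]
ee_pos: [0.623, -0.0886, 0.2547]
wrist_force: [-3.0, -3.7, -0.8]
ee_pos: [0.6237, -0.0883, 0.2547]
wrist_force: [-3.0, -3.5, -0.7]
```

```bash
for i in 1 2 3; do python3 -m jog '[{"rotation":[0,0,0],"translation":[0.5,0.2,0],"grip":0}]'|egrep 'pos|wrist'; done
```

```text
ee_pos: [0.6239, -0.0883, 0.2548]
wrist_force: [-6.6, -5.3, -0.5]
ee_pos: [0.624, -0.0882, 0.2548]
wrist_force: [-7.5, -6.4, -0.1]
ee_pos: [0.6241, -0.0882, 0.2548]
wrist_force: [-10.8, -6.1, 0.7]
```

Stop reached. I push slightly more, then retreat and check.

```bash
python3 -m jog '[{"rotation":[0,0,0],"translation":[0.5,0.2,0],"grip":0}]'|egrep 'pos|wrist'; python3 -m jog '[{"rotation":[0,0,0],"translation":[0,0,0],"grip":0},{"rotation":[0,0,0],"translation":[-5,-2,0],"grip":0},{"rotation":[0,0,0],"translation":[-20,-7.5,0],"grip":0},{"rotation":[0,0,0],"translation":[-22,-8,40],"grip":0},{"rotation":[0,0,0],"translation":[-22,-8,85],"grip":0},{"rotation":[0,0,0],"translation":[-60,-8,100],"grip":0},{"rotation":[0,0,0],"translation":[-105,-8,110],"grip":0},{"rotation":[0,0,0],"translation":[-150,-8,110],"grip":0},{"rotation":[0,0,0],"translation":[-190,-8,110],"grip":0},{"rotation":[0,0,0],"translation":[-190,-8,110],"grip":0},{"rotation":[0,0,0],"translation":[-190,-8,110],"grip":0}]'
python3 - <<'E'
from geo import *
Q=[]
for n in("scene","side"):
    p,d=imaging.camera(n); P=cloud(n,d)[d>0]*1000; Q.append(np.c_[(P[:,:2]-O)@np.c_[ex,ey],P[:,2]])
    cv2.imwrite(f'pics/f_{n}.png',p[100:340,170:490,::-1])
K=np.concatenate(Q)
g=K[(K[:,2]>268)&(K[:,2]<282)&(abs(K[:,0]+15)<25)&(abs(K[:,1])<80)]; print('grip',len(g),np.median(g,0),'joint',(g[:,1].min()+g[:,1].max())/2+35)
K=Q[1];D=K[(K[:,2]>60)&(K[:,2]<115)&(K[:,0]<-115)&(K[:,0]>-175)&(abs(K[:,1])<105)]; d=D[:,:2]-[-119,-95];
for t in np.arange(0,.3,.02): print(round(t,2),(abs(d[:,0]*np.cos(t)+d[:,1]*np.sin(t)+9)<1.5).sum(),end='; ')
E
```

```text
ee_pos: [0.6242, -0.0882, 0.2548]
wrist_force: [-11.8, -7.5, 0.3]
time: 19.95
ee_pos: [0.4355, -0.0951, 0.3658]
tcp_rot: [-179.8, 0.2, 111.0]
wrist_force: [0.7, -0.3, -0.6]
opening: -0.0004
grasp_force: 0.0
grip 178 [-16.26225055  35.37387993 274.12494686] joint 70.14364811713894
0.0 161; 0.02 274; 0.04 534; 0.06 629; 0.08 318; 0.1 194; 0.12 151; 0.14 125; 0.16 101; 0.18 88; 0.2 68; 0.22 63; 0.24 58; 0.26 52; 0.28 46;
```

View pics/f_scene.png

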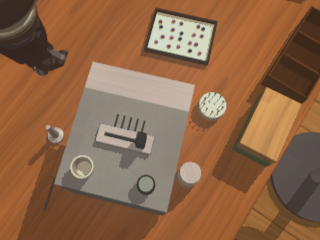

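The grip is at the far end of the track (crop 140,138), joint about 70 mm. The door is about 0.06 rad and the bystanders are where they were.

```bash
python3 -c "
from workcell import bot
print(bot.job_done())"
```

```text
the job is handed in; nothing more can be done
None
```

The kiln door is shut and holding on its catch at about 0.06 rad, the damper grip is at its end stop (about 70 mm), the loose items look unmoved in the final picture, and the job was handed in at about 20 s; no verdict was returned.

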